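# Lock the hold-down bar with its hairpin clip

## Task

Fold the hold-down bar right down onto the copper blank, then take the hairpin clip by its red head and slide its straight leg through the cross hole of the stud, gently feeling for the hole and never ramming the clip against the stud, until the bowed leg snaps over and hugs the shank. Let go and leave the jar, the mallet and the copper collar where they are.

Things in the scene. Friction and masses are not known exactly. Their poses are not given: they have to be found in the camera images.
- jig: Fixed green jig. Origin: underside centre, on the bench; x from stud end to hinge end, z up. Foot x -85..115, 110 wide, 12 tall; block 56 wide, top 40 mm up; copper blank across it, 200 long in y, x -16..61, top 43 up. Stud at x -50, y 0. Bar's hinge line: along y at x 85, 51 mm up, with lugs (y within 30) reaching 62 up.
- bar (a joint): Angle of the steel hold-down bar about its hinge, rad: 0 = folded fully down (level, at its stop), positive = raised. Stays where left: hinge friction 0.6 N m, so its end needs some 2 to 6 N to push down. 39 wide, slotted to pass over the stud; its top is 52 mm above the bench when down. Its free end is a round black grip 22 thick, 180 to 235 mm from the hinge.
- bar_grip (a point): Point on top of the bar's black grip, 200 mm from the hinge line (and 8 above it when down), for pressing. Turns with the bar; its x axis points along the bar to the hinge.
- stud_hole (a point): Centre of the cross hole in the steel stud (20 mm shank, top 14 mm above this point; bar top 12 below it when down). The hole runs right through along this point's y, 7 wide (x), 8 tall (z, up). The stud turns only under 0.3 N m and may stand up to 0.25 rad off the jig's axes. The clip may enter from either end, bowed leg on either side.
- clip: Hairpin clip, 5 mm round wire in a red head, about 95 g, lying flat. Origin: middle of the head's front face (head 28 long, x -28..0; 24 wide in y; 18 tall in z); x along the legs. Straight leg nominally on x; sprung leg on its +y side: starts 7.5 from it at the head, bows round where the shank goes (bow middle at x 30), pinches in to 7 at x 40, flares out to 18 at x 54.
- clip_tip (a point): Nominal end of the straight leg, 58 mm ahead of the head on the clip's x axis; axes as the clip's. The wire sits loose in a slot of the head: both legs together may stand anywhere up to 7 mm to the clip's +y or -y of nominal (never up or down), so the real blunt end does too; the readings do not show it: see or feel it. It shifts only under 14 N sideways.
- clip_seat (a point): Point on the clip's x axis 30 mm ahead of the head's front face, by the bow's middle; axes as the clip's; fixed to the head. With the clip home it lies level with the hole's centre along the hole, but off it sideways by as much as the wire is off. Pushing the bow over the shank takes about 6 N along x; then it snaps home. Over 16 N on the stud spoils it.
- clip_spring (a joint): Spread of the bowed leg about its root at the head, rad: 0 = at rest, about 0.1 when its pinch rides over the shank, near 0 again when home. It stays 0 if the straight leg has slid past beside the stud instead of through it.
- rivet_jar: Bystander: clear jar with a yellow cap, 60 mm diameter, 65 tall; origin at its underside centre.
- mallet: Bystander: wooden-handled hammer lying on the bench along its x.
- collar: Bystander: upright copper tube offcut, 44 mm diameter, 50 tall; origin at its underside centre.
There are look-alikes about, which are no part of the job. Several things look just like the clip: the one meant starts farthest from the robot's base.

How it is judged:
On the way, in this order (a step that is already met when the one before it is completed fails the run):
1. the bar is folded fully down (value of joint bar below 0.04 rad), for 0.2 s.
2. the straight leg is in the stud's cross hole and the bowed leg is spread, riding over the shank (value of joint bar below 0.06 rad and y of clip_seat in the frame of stud_hole between -0.025 and 0.025 m and angle between the x axis of clip_seat and the y axis of stud_hole, either way round below 0.25 rad and x of clip_seat in the frame of stud_hole between -0.0085 and 0.0085 m and z of clip_seat in the frame of stud_hole between -0.005 and 0.005 m and value of joint clip_spring above 0.04 rad), for 0.02 s.
At the end, for the whole second after the job is handed in: Bar down (within 0.06 rad); straight leg in the stud's hole, the seat point within 4 mm of the hole's centre along the hole, 8.5 mm sideways and 5 mm in height, legs within 0.3 rad of its direction; bowed leg closed (spread under 0.06 rad); clip released, at rest (value of joint each of bar, clip_spring below 0.06 rad and y of clip_seat in the frame of stud_hole between -0.004 and 0.004 m and x of clip_seat in the frame of stud_hole between -0.0085 and 0.0085 m and z of clip_seat in the frame of stud_hole between -0.005 and 0.005 m and angle between the x axis of clip_seat and the y axis of stud_hole, either way round below 0.3 rad and linear speed of clip below 0.02 m/s and contact force between clip and the fingers below 0.05 N); the robot touches nothing.
It fails at once if the clip is pressed against the stud with more than 16 N (contact force between clip and stud above 16 N).
It fails at once if a bystander is moved by more than 15 mm (distance of any of rivet_jar, mallet, collar from where it was at the start of the episode above 0.015 m).
It also fails if it takes over 72 s, if anything falls off the work surface, if the arm or the gripper's body presses on something with over 40 N, if the wrist force passes 120 N, or if a joint passes its speed limit or range.

## Robot

A 6-joint arm with a two-finger parallel gripper is mounted at the origin on the work surface. World frame = base frame: x ahead of the robot, y to its left, z up, the work surface at z = 0. Lengths are in m, angles in rad, forces in N, time in s.
With the tool pointing down it reaches from about 0.225 to 0.725 m from the base axis. Payload 3.1 kg.
Tool frame: the origin (TCP) lies between the finger pads; the fingertips stand 8 mm ahead of it and the grasp point (between the pads) lies 11 mm behind it; z points along the fingers, y is the line along which they close (so a half turn about z gives the same grasp; the last joint's range is limited). The gripper opens to 85 mm and grips with 20 to 120 N. Pads are 22 mm wide; open, the fingers measure 114 mm over their backs; the gripper's body (76 mm by 85 mm) begins 54 mm behind the grasp point. The pads swing forward as they close: fully open they stand 13 mm farther back than shut.
Start: joints at [-1.283, 0.048, 0.099, 1.622, 0, 1.443], TCP at [0.212, -0.48, 0.239] pointing down, gripper open.
Joint ranges: [-2.91, 2.91], [-0.99, 1.94], [-1.21, 1.42], [-2.12, 2.29], [-1.49, 1.47], [-3.14, 3.14]. Speed limits (rad/s): [2.79, 2.79, 3.14, 3.14, 3.14, 3.14].

## Interface

Orientations are given as a unit quaternion [x, y, z, w].
In Python, from bench import bot gives the robot as it stands.
- The arm moves only by the shell command python3 -m creep 'ROWS'. ROWS is JSON, a list of rows, each a list of 7 numbers: the turn, a rotation vector about the tool's x, y, z in rad, then the shift along the tool's x, y, z in cm, then the closure, from 0 (fully open) to 1 (shut). A call has 1 to 5 rows; each row is the pose to reach, as a shift and turn from the pose commanded when the call began, along the tool's axes at that moment; what a row does not reach only later rows make up. A row lasts 1/8 s, in which the tool goes at most 62.5 mm and 10.7 degrees, less where a joint would pass 70% of its speed; a pose out of reach is approached as far as the arm can. A call with a gripper value outside its range is refused whole. The fingers move at their own pace and stop on an object; the grip force is fixed at half the most. Time passes only in rows, so rows that repeat a pose let the fingers close. It gives the time, the measured TCP pose, the force, the opening and the grip force at its end, in the units of the state.
- bot.state(): the state, without advancing time (a new reading comes with each control period).
- bot.camera(name): name is "scene" or "side" or "wrist"; returns (picture, depth): 400x640x3 uint8, blue, green, red; 400x640 float32, m along the optical axis (not along the pixel's ray), 0 where there is no reading.
- bot.get_calibration(name): a dict with "fx", "fy", "cx", "cy" (pixels), "D" ([k1, k2, p1, p2, k3] as OpenCV has them; the pictures are not rectified), "rvec" (rotation vector, rad) and "tvec" (3), from world to camera coordinates, as OpenCV has them. Camera axes: x right, y down, z forward; pixel columns grow to the right and rows downward; lengths in m; the calibration is good to about 2 mm. A picture is of the moment at which its call begins: read the wrist's pose just before it. get_calibration takes no time and is no camera call; for the wrist camera it gives the pose at the moment of the call.
- bot.close_job(): hands the job in; it is judged then, once.
Trained networks look in the newest picture that a camera, given by its name, has taken for a name from the list of things; names that differ only in an ending like _2 or _b are one class to them, and where a whole thing is asked for, a point or a joint stands for the part that bears it (a point fixed in the world has none). Each returns a list of dicts, best first, with "score" (0 to 1); they miss things now and then, are a little off and sometimes report something else, mostly with a low value. They report only what shows in the picture. A call takes as long as a camera call. They do not tell look-alikes from the thing itself.
- bot.look_for(camera, label): "bbox" ([centre column, centre row, width, height] as shares, 0 to 1, of the picture: columns of its width, rows of its height, round what is visible of it).
- bot.cut_out(camera, label): "pixels" (400x640 bool, what is visible of it) and "bbox" ([centre column, centre row, width, height] as shares, 0 to 1, of the picture: columns of its width, rows of its height, round what is visible of it).
The state is a dict: "t": time; "q": joint angles; "joint_vel": joint speeds; "joint_efforts": joint torques, N m; "tool_pos": TCP position; "tool_rot": TCP orientation; "contact_force": force on the tool from outside, world axes, zero at the start; "ft_torque": the same for the moment, N m; "gripper_width": finger opening in m; "grasp_force": force on a finger pad.
Only numpy, scipy, OpenCV 4.12 (cv2) and the standard library are available. Lean on these libraries where they do the work, as an engineer would, in place of code of your own. Each camera call takes 0.05 s, during which the arm holds its last target. There are 200 camera calls.

## Working session

There is one attempt and no reset: what is moved stays moved. The work goes in short steps, Python scripts to look and compute and a shell command to move; the robot and the scene stay as the last step left them, time stands still between calls to the robot, and variables do not carry over. Pictures are saved under pics/ and viewed, at most 10 in all, crops included, and the job is handed in when it is done.

```bash
ls; mkdir -p pics
cat > h.py <<'E'
import numpy as np, cv2
from scipy.spatial.transform import Rotation as R
from bench import bot
def cal(n):
    c=bot.get_calibration(n); K=np.array([[c['fx'],0,c['cx']],[0,c['fy'],c['cy']],[0,0,1]]); 
    return K,np.array(c['D'],float),R.from_rotvec(np.ravel(c['rvec'])).as_matrix(),np.ravel(c['tvec'])
def ray(n,px,C=None):
    K,D,Rm,t=C or cal(n); u=cv2.undistortPoints(np.array(px,float).reshape(-1,1,2),K,D).reshape(-1,2)
    d=np.c_[u,np.ones(len(u))]@Rm; return -Rm.T@t,d   # d scaled for depth z
def at_depth(n,px,z,C=None): o,d=ray(n,px,C); return o+d*np.asarray(z).reshape(-1,1)
def at_height(n,px,h,C=None): o,d=ray(n,px,C); return o+d*((h-o[2])/d[:,2])[:,None]
def proj(n,P,C=None):
    K,D,Rm,t=C or cal(n); return cv2.projectPoints(np.array(P,float).reshape(-1,3),cv2.Rodrigues(Rm)[0],t,K,D)[0].reshape(-1,2)
def cloud(n,dep,mask,C=None):
    v,u=np.nonzero(mask&(dep>0)); return at_depth(n,np.c_[u,v],dep[v,u],C)
E
python3 - <<'E'
from h import *
for n in ('scene','side'):
    im,d=bot.camera(n); cv2.imwrite(f'pics/{n}0.png',im); np.save(f'{n}0.npy',d)
    for l in ('clip','jig','bar','bar_grip','stud_hole','rivet_jar','mallet','collar'):
        try:
            for o in bot.cut_out(n,l)[:6]:
                P=cloud(n,d,o['pixels']); b=o['bbox']
                print(n,l,round(o['score'],2),np.round([b[0]*640,b[1]*400,b[2]*640,b[3]*400]),np.round(np.median(P,0),3) if len(P) else '', np.round(P.max(0),3) if len(P) else '')
        except Exception as e: print(n,l,e)
print(bot.state())
E
```

```text
pics
scene clip 0.59 [319. 187.  10.  11.] [ 0.429 -0.175  0.012] [ 0.441 -0.159  0.02 ]
scene clip 0.46 [320. 174.  12.   8.] [ 0.363 -0.286  0.011] [ 0.377 -0.243  0.02 ]
scene clip 0.41 [295. 195.  26.   9.] [ 0.522 -0.189  0.01 ] [ 0.544 -0.14   0.019]
scene jig 0.64 [311. 218.  86.  84.] [0.631 0.057 0.042] [0.725 0.143 0.183]
scene jig 0.64 [327. 220.   8.  18.] [0.56  0.057 0.061] [0.567 0.062 0.078]
scene bar 0.89 [314. 204.  67.  57.] [0.602 0.048 0.104] [0.686 0.075 0.183]
scene bar_grip 0.92 [317. 205.  71.  61.] [0.591 0.044 0.098] [0.688 0.075 0.183]
scene bar_grip 0.33 [298. 194.  25.  12.] [ 0.519 -0.188  0.009] [ 0.544 -0.137  0.019]
scene stud_hole 0.45 [327. 220.  10.  15.] [0.56  0.057 0.06 ] [0.567 0.062 0.078]
scene rivet_jar 0.83 [234. 204.  18.  28.] [ 0.727 -0.184  0.04 ] [ 0.751 -0.171  0.067]
scene rivet_jar 0.63 [328. 219.   9.  12.] [0.56  0.056 0.063] [0.567 0.062 0.079]
scene mallet 0.76 [423. 299.  72.  84.] [0.567 0.404 0.022] [0.626 0.465 0.029]
scene collar 0.72 [330. 305.  23.  35.] [0.719 0.307 0.03 ] [0.738 0.323 0.051]
scene collar 0.16 [423. 300
[... 1034 characters left out ...]
9, 'q': array([-1.28277028e+00,  4.79874007e-02,  9.92467381e-02,  1.62197324e+00,
       -2.98975171e-05,  1.44300068e+00]), 'joint_vel': array([-0.00031154, -0.00095415, -0.00053478,  0.00030489, -0.00037817,
       -0.00050367]), 'joint_efforts': array([ 2.47348173e-03, -3.38638902e+01,  3.20157623e+01,  8.83911089e-04,
        1.19243405e-04, -3.64660110e-06]), 'tool_pos': array([ 0.21205719, -0.4802891 ,  0.23934159]), 'tool_rot': array([ 9.78464284e-01,  2.06416191e-01, -1.16026770e-05,  4.22756117e-05]), 'contact_force': array([-0.81420036,  0.31322984,  0.27239184]), 'ft_torque': array([-0.00032718, -0.04313757,  0.01147508]), 'grasp_force': 0.0, 'gripper_width': 0.08516959717415451}
```

Run:
```python
import cv2,numpy as np
a=cv2.imread('pics/side0.png')[120:390,200:480]; b=cv2.imread('pics/scene0.png')[130:340,200:480]
a=cv2.resize(a,(560,540),interpolation=2); b=cv2.resize(b,(560,420),interpolation=2)
cv2.imwrite('pics/s1.png',a);cv2.imwrite('pics/s2.png',b)
```

```text
(no output)
```

View pics/s1.png

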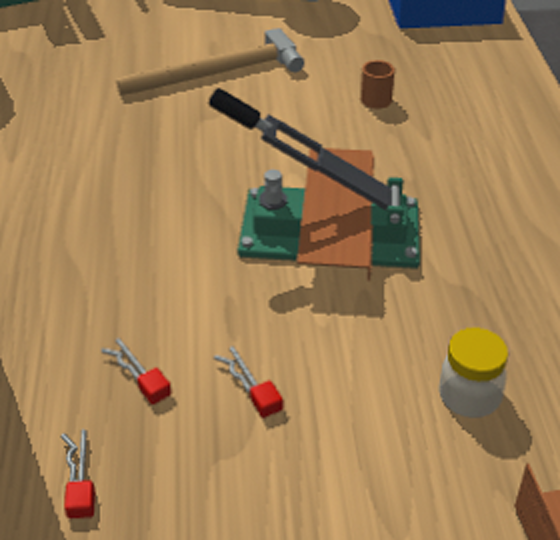

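Run:
```python
from h import *
for n in ('scene','side'):
    im,d=bot.camera(n)
    m=bot.cut_out(n,'bar')[0]['pixels']; m=cv2.erode(m.astype(np.uint8),np.ones((2,2)))>0
    P=cloud(n,d,m); P=P[(P[:,2]>.05)&(P[:,1]<.1)]; 
    c=np.median(P,0); k=np.linalg.norm(P-c,axis=1)<.16; P=P[k]
    u,s,vt=np.linalg.svd(P-P.mean(0),full_matrices=False); v=vt[0]*np.sign(vt[0][0])
    t=(P-P.mean(0))@v
    print(n,len(P),'dir',v.round(3),'yaw',np.arctan2(v[1],v[0]).round(3),'pitch',np.arcsin(-v[2]).round(3),'ends',(P.mean(0)+v*np.percentile(t,1)).round(3),(P.mean(0)+v*np.percentile(t,99)).round(3))
    # blank: copper colour near jig
    hsv=cv2.cvtColor(im,cv2.COLOR_BGR2HSV); vv,uu=np.mgrid[:400,:640]
    Pa=at_depth(n,np.c_[uu.ravel(),vv.ravel()],np.where(d>0,d,0).ravel()).reshape(400,640,3)
    box=(d>0)&(abs(Pa[...,0]-.64)<.12)&(abs(Pa[...,1]-.06)<.16)&(abs(Pa[...,2]-.043)<.006)&(hsv[...,0]<18)&(hsv[...,1]>90)
    Q=Pa[box]; print(' blank',len(Q)); r=cv2.minAreaRect((Q[:,:2]*1000).astype(np.float32)); print(r, np.median(Q[:,2]))
    # stud
    s=(d>0)&(abs(Pa[...,0]-.56)<.03)&(abs(Pa[...,1]-.057)<.03)&(Pa[...,2]>.055)&(Pa[...,2]<.085)&(hsv[...,1]<60)
    print(' stud',s.sum(),np.median(Pa[s],0).round(4),Pa[s].max(0).round(4),Pa[s].min(0).round(4))
    # clips
    g=(d>0)&(Pa[...,0]>.47)&(Pa[...,0]<.58)&(abs(Pa[...,1]+.18)<.07)
    red=g&((hsv[...,0]<8)|(hsv[...,0]>172))&(hsv[...,1]>170)
    print(' red',red.sum(),np.median(Pa[red],0).round(4),Pa[red].max(0).round(4),Pa[red].min(0).round(4))
    wire=g&(hsv[...,1]<60)&(Pa[...,2]>.004)
    print(' wire',wire.sum(),np.mean(Pa[wire],0).round(4))
K,D,Rm,t=cal('wrist'); s=bot.state(); T=R.from_quat(s['tool_rot']).as_matrix()
print('wrist cam in tool',T.T@(-Rm.T@t-s['tool_pos'])); print((Rm@T).round(3)); print(K,D)
```

```text
scene 475 dir [ 0.819 -0.159 -0.551] yaw -0.192 pitch 0.584 ends [0.501 0.068 0.176] [0.679 0.034 0.057]
 blank 971
((626.7237548828125, 38.268699645996094), (205.0859832763672, 80.47856903076172), 80.5278549194336) 0.041868133751485126
 stud 66 [0.5586 0.0558 0.0699] [0.5665 0.0618 0.0785] [0.5471 0.0433 0.0557]
 red 42 [ 0.5342 -0.1952  0.0149] [ 0.5434 -0.1836  0.0199] [ 0.5208 -0.211   0.0054]
 wire 46 [ 0.5054 -0.1632  0.0094]
side 932 dir [ 0.821 -0.134 -0.555] yaw -0.162 pitch 0.589 ends [0.494 0.057 0.179] [0.678 0.027 0.055]
 blank 1611
((624.5341796875, 40.098365783691406), (204.05941772460938, 76.95002746582031), 79.84367370605469) 0.0426820884678798
 stud 104 [0.5529 0.0471 0.071 ] [0.5621 0.0608 0.0802] [0.5439 0.0425 0.0554]
 red 204 [ 0.5262 -0.2056  0.0162] [ 0.5411 -0.1696  0.0199] [ 0.5121 -0.2167 -0.0022]
 wire 101 [ 0.5023 -0.163   0.0104]
wrist cam in tool [ 0.06996271 -0.00042462 -0.13460325]
[[ 0.     1.    -0.001]
 [-0.962  0.    -0.273]
 [-0.273  0.001  0.962]]
[[321.39695844   0.         321.33870135]
 [  0.         321.39695844 198.89451544]
 [  0.           0.           1.        ]] [-0.06112849  0.          0.          0.          0.        ]
```

View pics/s2.png

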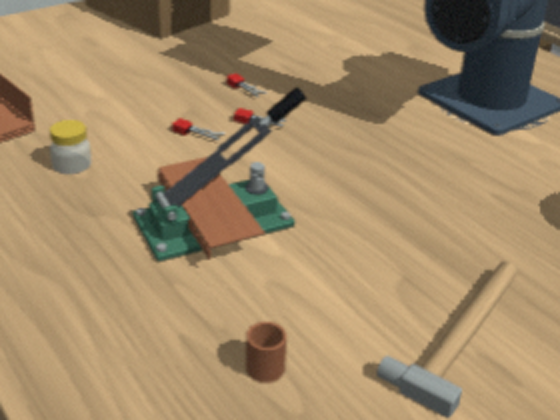

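Picture 1 (side) shows the raised bar, stud near (337,214) and the three clips; the far one's head is at (333,319). Picture 2 (scene) agrees. First I fold the bar.

```bash
python3 -m creep '[[0,0,-0.18,5,-3.6,0,1],[0,0,-0.36,10,-7.2,0,1],[0,0,-0.54,15,-10.8,0,1],[0,0,-0.72,20,-14.4,0,1],[0,0,-0.9,25,-18,0,1]]'
```

```text
t: 1.72
tool_pos: [0.3688, -0.213, 0.2395]
tool_rot: [0.79, 0.614, 0.0, 0.001]
contact_force: [0.4, -0.6, -0.5]
gripper_width: -0.0001
grasp_force: 0.0
```

```bash
python3 -m creep '[[0,0,0,6,1.7,0,1],[0,0,0,12,3.4,0,1],[0,0,0,18,5.1,0,1],[0,0,0,24,6.9,0,1],[0,0,0,30,8.6,0,1]]'; python3 -m creep '[[0,0,0,0,0,4,1],[0,0,0,0,0,5,1],[0,0,0,0,0,6,1]]'
```

```text
t: 2.35
tool_pos: [0.5279, 0.0559, 0.2396]
tool_rot: [0.791, 0.612, 0.0, 0.001]
contact_force: [0.6, -1.5, 1.1]
gripper_width: -0.0002
grasp_force: 0.0
t: 2.72
tool_pos: [0.5268, 0.0535, 0.1793]
tool_rot: [0.792, 0.611, -0.0, 0.0]
contact_force: [0.8, -0.2, 0.0]
gripper_width: -0.0001
grasp_force: 0.0
```

```bash
python3 -m creep '[[0,0,0,0,-0.7,1.1,1],[0,0,0,0,-1.3,2.2,1],[0,0,0,0,-1.9,3.3,1],[0,0,0,0,-2.4,4.4,1],[0,0,0,0,-2.7,5.3,1]]';python3 -m creep '[[0,0,0,0,-0.3,1.2,1],[0,0,0,0,-0.6,2.4,1],[0,0,0,0,-0.8,3.6,1],[0,0,0,0,-1,4.8,1],[0,0,0,0,-1.1,5.6,1]]'
```

```text
t: 3.35
tool_pos: [0.5003, 0.0608, 0.1256]
tool_rot: [0.791, 0.611, -0.0, -0.0]
contact_force: [0.4, -0.8, 1.0]
gripper_width: -0.0004
grasp_force: 0.7
t: 3.98
tool_pos: [0.4901, 0.0636, 0.0694]
tool_rot: [0.791, 0.611, 0.0, -0.0]
contact_force: [0.7, -0.2, 1.3]
gripper_width: 0.0002
grasp_force: 0.6
```

```bash
python3 -m creep '[[0,0,0,0,0,0.3,1],[0,0,0,0,0,0.5,1],[0,0,0,0,0,0.5,1]]'
```

```text
t: 4.35
tool_pos: [0.4898, 0.0637, 0.0668]
tool_rot: [0.791, 0.612, -0.0, -0.0]
contact_force: [-3.5, -0.2, 7.7]
gripper_width: -0.0006
grasp_force: 3.8
```

```bash
cat > go.py <<'E'
from h import *
def goal(pos,Rt,s=None):
    s=s or bot.state(); T=R.from_quat(s['tool_rot']); 
    rv=(T.inv()*Rt).as_rotvec(); d=T.inv().apply(np.array(pos)-s['tool_pos'])*100
    print('row: rot',rv.round(3),'shift cm',d.round(2),'rows>=',np.ceil(max(np.linalg.norm(rv)/.186,np.linalg.norm(d)/6.2)))
def down(yaw): return R.from_euler('z',yaw)*R.from_euler('x',np.pi)
E
python3 - <<'E'
from go import *
p=np.array([.06996,-.0004,-.1346]); ax=np.array([-.273,0,.962])
Rt=down(1.40)*R.from_euler('y',-.51)
S=np.array([.554,.0515,.064]); goal(S-Rt.apply(p+ax*.18),Rt); print(S-Rt.apply(p+ax*.18))
E
python3 -m creep '[[0,0,0,0,0,-5,1],[0,0,0,0,0,-10,1]]'
```

```text
row: rot [-0.022 -0.51  -0.082] shift cm [ 0.51  6.55 -4.1 ] rows>= 3.0
[0.55450527 0.05207608 0.10781688]
t: 4.6
tool_pos: [0.4894, 0.0638, 0.1656]
tool_rot: [0.791, 0.611, -0.001, -0.001]
contact_force: [1.6, 0.3, 0.5]
gripper_width: 0.0002
grasp_force: 0.0
```

```bash
python3 -m creep '[[-0.007,-0.17,-0.027,0.2,3,0,1],[-0.015,-0.34,-0.055,0.5,6.5,2,1],[-0.022,-0.51,-0.082,0.5,6.5,4,1],[-0.022,-0.51,-0.082,0.5,6.5,5.8,1],[-0.022,-0.51,-0.082,0.5,6.5,5.8,1]]'
python3 - <<'E'
from h import *
im,d=bot.camera('wrist'); C=cal('wrist'); cv2.imwrite('pics/w1.png',im); np.save('w1.npy',d); print(bot.state()['tool_pos'])
s=proj('wrist',[.554,.0515,.064])[0]; print(s)
x,y=int(s[0]),int(s[1]); c=im[max(0,y-75):y+75,max(x-100,0):x+100]; print(max(0,y-75),max(x-100,0)); cv2.imwrite('pics/w1c.png',cv2.resize(c,None,fx=4,fy=4,interpolation=2))
im,d=bot.camera('side'); P=cloud('side',d,bot.cut_out('side','bar')[0]['pixels']); print(np.percentile(P,[5,50,95],axis=0))
E
```

```text
t: 5.22
tool_pos: [0.5529, 0.0517, 0.1054]
tool_rot: [0.74, 0.624, -0.194, 0.161]
contact_force: [-0.8, -1.1, 0.1]
gripper_width: -0.0003
grasp_force: 0.0
[0.55379898 0.05124751 0.10744664]
[320.83460516 197.89196198]
122 220
[[0.46727877 0.02010395 0.04190506]
 [0.58564258 0.04485481 0.05129447]
 [0.66929295 0.07304003 0.05753846]]
```

View pics/w1c.png

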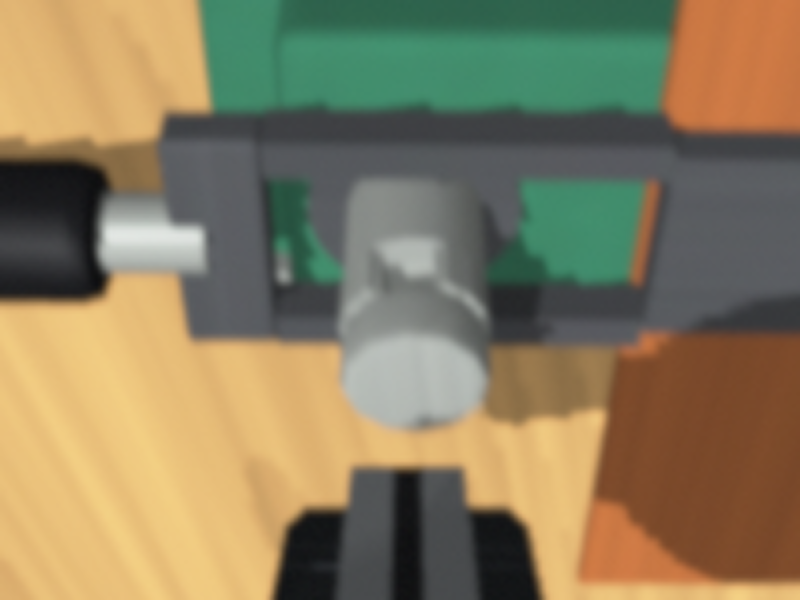

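The bar is down. The stud fills crop (343–488, 180–430), with the cross hole near (410,258). I want a flatter view for its direction.

Run:
```python
from go import *
p=np.array([.06996,-.0004,-.1346]); ax=np.array([-.273,0,.962])
Rt=down(1.40)*R.from_euler('y',-.86)
S=np.array([.554,.0515,.064]); q=S-Rt.apply(p+ax*.18); print(q); goal(q,Rt)
```

```text
[0.55705224 0.06684313 0.10493627]
row: rot [ 0.002 -0.351 -0.004] shift cm [ 1.61 -0.07 -0.37] rows>= 2.0
```

```bash
python3 -m creep '[[0,-0.175,0,0.8,0,-0.2,1],[0,-0.35,0,1.6,0,-0.4,1],[0,-0.35,0,1.6,0,-0.4,1]]'
python3 - <<'E'
from h import *
im,d=bot.camera('wrist'); cv2.imwrite('pics/w2.png',im); np.save('w2.npy',d)
s=proj('wrist',[.554,.0515,.064])[0]; print(s, proj('wrist',[.554,.0515,.164])[0])
c=im[150:250,270:380]; c=cv2.resize(c,None,fx=6,fy=6,interpolation=2); c=cv2.flip(c,0); cv2.imwrite('pics/w2c.png',c)
K,D,Rm,t=cal('wrist'); print(-Rm.T@t, Rm[2])
E
```

```text
t: 5.75
tool_pos: [0.5554, 0.0685, 0.0974]
tool_rot: [0.693, 0.587, -0.323, 0.267]
contact_force: [-0.7, 0.8, -1.1]
gripper_width: -0.0002
grasp_force: 0.0
[321.09998319 205.03998295] [320.54433735 412.63444018]
[0.58215949 0.21351843 0.13612931] [-0.1547912  -0.89464179 -0.41911305]
```

View pics/w2c.png

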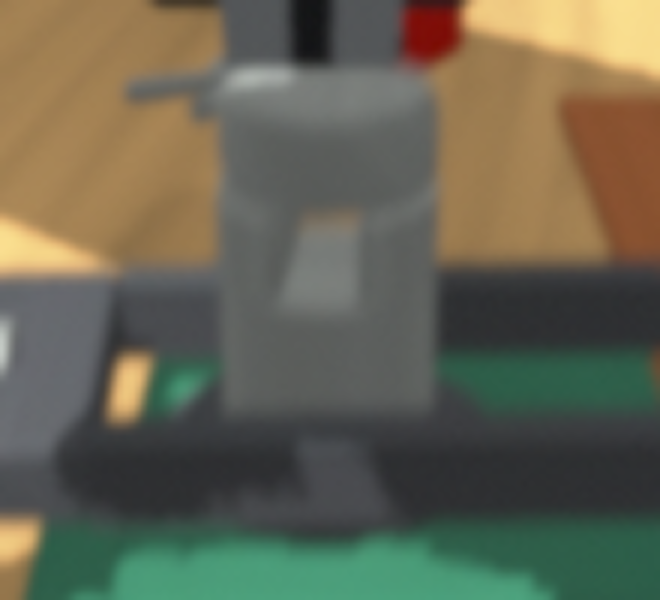

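Crop is flipped vertically: shank at columns 222–437, hole mouth 278–357, so the hole's near end sits about 1 mm to jig −x. The hole yaw is about 1.52.

Run:
```python
from go import *
print('v2 top',at_height('wrist',[[325,233]],.078), 'axis pt at hole', at_height('wrist',[[325,205]],.064))
d=np.load('w2.npy'); 
for px in ((325,233),(325,190),(323,198),(325,210),(325,222)): print(px,d[px[1],px[0]].round(4),at_depth('wrist',[px],d[px[1],px[0]]).round(4))
yaw=2.2
goal([.503,-.163,.20],down(yaw))
```

```text
v2 top [[0.55498032 0.04412001 0.078     ]] axis pt at hole [[0.55615769 0.05119615 0.064     ]]
(325, 233) 0.1692 [[0.5566 0.0544 0.0815]]
(325, 190) 0.1703 [[0.558  0.0628 0.0605]]
(323, 198) 0.1713 [[0.5566 0.0604 0.0639]]
(325, 210) 0.1874 [[0.5548 0.0428 0.0634]]
(325, 222) 0.1643 [[0.5578 0.0613 0.078 ]]
row: rot [-0.347  0.812 -0.747] shift cm [-22.91  -1.4   11.5 ] rows>= 7.0
```

```bash
python3 -m creep '[[0,0.1,0,-4,0,-3.4,1],[0,0.28,0,-7.5,0,-6.5,1],[0,0.46,0,-9,0,-7,0.5],[0,0.64,0,-9,0,-7,0.2],[0,0.82,0,-9,0,-7,0]]'
python3 - <<'E'
from go import *
goal([.527,-.195,.10],down(2.2))
E
```

```text
t: 6.42
tool_pos: [0.5573, 0.0605, 0.225]
tool_rot: [0.765, 0.643, -0.007, 0.016]
contact_force: [0.0, -0.3, -0.4]
gripper_width: 0.0544
grasp_force: 0.0
row: rot [ 0.002  0.037 -0.802] shift cm [-25.28   1.19  13.34] rows>= 5.0
```

```bash
python3 -m creep '[[0,0.037,-0.16,-6,0.3,1,0],[0,0.037,-0.34,-12,0.6,3,0],[0,0.037,-0.5,-17.5,0.9,5.5,0],[0,0.037,-0.67,-21.5,1.2,9.5,0],[0,0.037,-0.8,-25.3,1.2,13.3,0]]'; python3 -m creep '[[0,0,0,0,0,0,0],[0,0,0,0,0,0,0]]'
python3 - <<'E'
from h import *
im,d=bot.camera('wrist'); C=cal('wrist'); cv2.imwrite('pics/w3.png',im); np.save('w3.npy',d)
s=bot.state(); T=R.from_quat(s['tool_rot']); print(s['tool_pos'])
hsv=cv2.cvtColor(im,cv2.COLOR_BGR2HSV); m=((hsv[...,0]<8)|(hsv[...,0]>172))&(hsv[...,1]>150)
n,l,st,ce=cv2.connectedComponentsWithStats(m.astype(np.uint8))
for i in range(1,n):
    if st[i][4]>200:
        P=cloud('wrist',d,l==i); top=P[P[:,2]>np.percentile(P[:,2],60)]
        print(st[i],ce[i],P[:,2].max(),np.median(top,0).round(4),cv2.minAreaRect((top[:,:2]*1000).astype(np.float32)))
cv2.imwrite('pics/w3c.png',im)
E
```

```text
t: 7.05
tool_pos: [0.5245, -0.1989, 0.0993]
tool_rot: [0.453, 0.891, -0.005, 0.001]
contact_force: [0.2, 0.2, -0.6]
gripper_width: 0.0849
grasp_force: 0.0
t: 7.3
tool_pos: [0.5246, -0.1957, 0.0984]
tool_rot: [0.455, 0.89, -0.005, -0.002]
contact_force: [-0.0, -0.7, -0.0]
gripper_width: 0.0857
grasp_force: 0.0
[ 0.52523521 -0.19517006  0.09851506]
[ 195   75   40   46 1674] [214.65949821  97.19593787] 0.02014164149880826 [ 0.4225 -0.1754  0.0184] ((423.022216796875, -175.32554626464844), (21.511762619018555, 26.20327377319336), 32.84703826904297)
[  41  164   50   46 1464] [ 64.87568306 186.76297814] 0.020017531449943615 [ 0.3609 -0.295   0.0181] ((361.1510009765625, -294.5843200683594), (22.19063377380371, 27.082685470581055), 1.0559700727462769)
[ 303  192   38   44 1238] [321.69305331 213.8457189 ] 0.019817782808134954 [ 0.5279 -0.1981  0.0184] ((527.3955078125, -198.27325439453125), (21.862165451049805, 25.745925903320312), 22.408308029174805)
```

View pics/w3c.png

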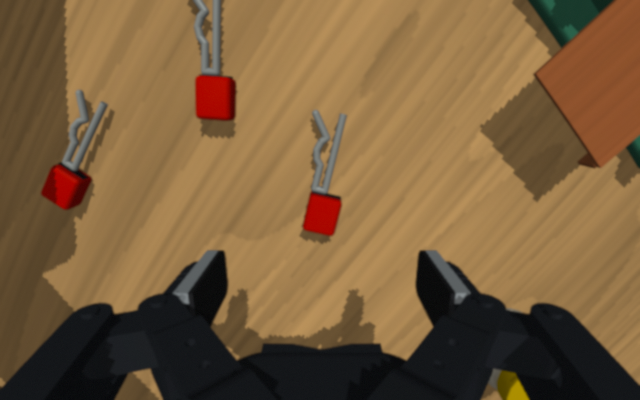

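Target clip: head (322,213), straight leg running right to (343,115), bowed leg on the left. The bench is clear around it.

Run:
```python
from go import *
im=cv2.imread('pics/w3.png'); C=cal('wrist')
head=np.array([.5274,-.1983])
L=at_height('wrist',[[327,192],[343,115]],.0095)[:,:2]; v=L[1]-L[0]; print(L, 'leg yaw',np.arctan2(v[1],v[0]),np.linalg.norm(v))
yaw=np.arctan2(v[1],v[0]); 
for yw in (yaw,1.96): print(yw,[(np.array([-np.sin(yw),np.cos(yw)])@(p-head)*1000).round(1) for p in L],'x',[(np.array([np.cos(yw),np.sin(yw)])@(p-head)*1000).round(1) for p in L])
goal([.5274,-.1983,.012],down(1.96))
```

```text
[[ 0.52203575 -0.18402804]
 [ 0.49896622 -0.13427042]] leg yaw 2.0049337745906124 0.0548454548315983
2.0049337745906124 [np.float64(-1.1), np.float64(-1.1)] x [np.float64(15.2), np.float64(70.0)]
1.96 [np.float64(-0.5), np.float64(2.0)] x [np.float64(15.2), np.float64(70.0)]
row: rot [-0.01   0.003  0.238] shift cm [-0.37  0.08  8.65] rows>= 2.0
```

```bash
python3 -m creep '[[-0.01,0,0.1,-0.4,0.1,3,0.25],[-0.01,0,0.2,-0.4,0.1,6,0.25],[-0.01,0,0.2,-0.4,0.1,8.6,0.25],[-0.01,0,0.2,-0.4,0.1,8.6,0.25]]'; python3 -m creep '[[0,0,0,0,0,0,1],[0,0,0,0,0,0,1],[0,0,0,0,0,0,1],[0,0,0,0,0,0,1],[0,0,0,0,0,0,1]]'
```

```text
t: 7.85
tool_pos: [0.5255, -0.1959, 0.0082]
tool_rot: [0.54, 0.842, -0.001, -0.003]
contact_force: [0.1, -0.5, 0.3]
gripper_width: 0.064
grasp_force: 0.0
t: 8.48
tool_pos: [0.5278, -0.1981, 0.0108]
tool_rot: [0.54, 0.841, -0.001, -0.0]
contact_force: [-0.4, 0.5, 6.3]
gripper_width: 0.022
grasp_force: 61.3
```

```bash
python3 -m creep '[[0,0,0,0,0,-2,1],[0,0,0,0,0,-6,1],[0,0,0,0,0,-11,1],[0,0,0,0,0,-11,1],[0,0,0,0,0,-11,1]]'
python3 - <<'E'
from h import *
im,d=bot.camera('wrist'); C=cal('wrist'); cv2.imwrite('pics/w4.png',im); np.save('w4.npy',d)
s=bot.state(); T=R.from_quat(s['tool_rot']); np.savez('w4s.npz',p=s['tool_pos'],q=s['tool_rot'])
hp=s['tool_pos']+T.apply([[.014,0,.002],[.072,0,.002],[.014,0.012,.002],[.014,-0.012,.002]]); print(proj('wrist',hp))
cv2.imwrite('pics/w4c.png',cv2.resize(im[130:330,230:430],None,fx=3,fy=3,interpolation=2))
E
```

```text
t: 9.1
tool_pos: [0.5265, -0.1974, 0.1181]
tool_rot: [0.541, 0.841, -0.001, -0.002]
contact_force: [-0.8, -0.1, -0.6]
gripper_width: 0.022
grasp_force: 60.5
[[319.77316907 234.45215419]
 [319.63191855 102.2138584 ]
 [346.0472196  234.44005199]
 [293.5000354  234.43511554]]
```

View pics/w4c.png

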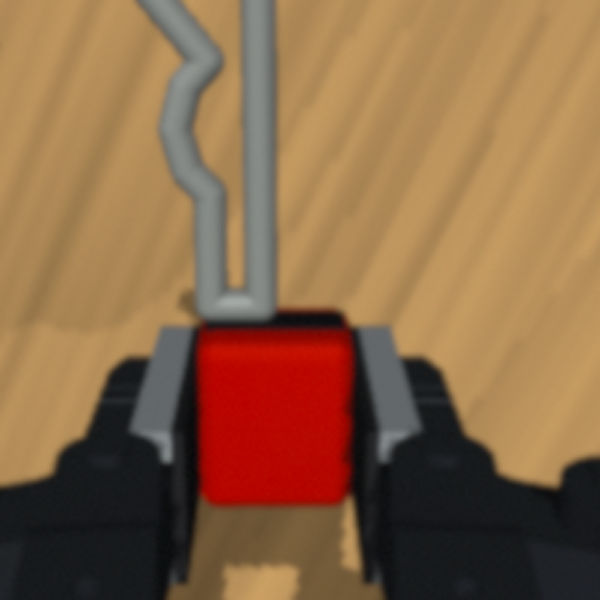

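Head sits at crop columns 200–350, straight leg at 260, so the wire is offset about 2.5 mm toward the clip's +y. Now find the tip in tool coordinates.

Run:
```python
from h import *
im=cv2.imread('pics/w4.png'); d=np.load('w4.npy'); s=np.load('w4s.npz'); T=R.from_quat(s['q']); C=cal('wrist')
hsv=cv2.cvtColor(im,cv2.COLOR_BGR2HSV)
g=(hsv[...,1]<60)&(d<.17)&(d>0)
for r in range(92,240,8):
    c=np.nonzero(g[r,280:345])[0]+280
    if len(c):
        seg=np.split(c,np.nonzero(np.diff(c)>1)[0]+1)[-1]
        m=seg.mean(); z=np.median(d[r,seg]); print(r,seg[0],seg[-1],(T.inv().apply(at_depth('wrist',[[m,r]],z,C)[0]-s['p'])*1000).round(1))
```

```text
108 311 320 [69.7 -1.7 -0.6]
116 310 320 [66.5 -1.9 -0.3]
124 311 320 [63.4 -1.7 -0.2]
132 311 320 [60.1 -1.7  0.1]
140 311 320 [56.9 -1.7 -0.4]
148 311 321 [53.5 -1.5 -0.2]
156 311 321 [50.2 -1.5 -0.2]
164 311 321 [46.9 -1.5 -0.4]
172 311 321 [43.4 -1.6 -0. ]
180 311 321 [39.9 -1.6 -0.4]
188 311 321 [36.4 -1.6 -0.1]
196 312 321 [32.8 -1.4 -0.2]
204 312 321 [29.2 -1.4 -0.3]
212 312 321 [25.5 -1.4 -0.1]
220 312 321 [21.7 -1.4  0. ]
228 295 321 [18.  -5.2 -0.1]
236 333 342 [14.1  8.   0. ]
```

Run:
```python
from go import *
goal([.5533,-.0395,.095],down(1.52))
```

```text
row: rot [-0.007 -0.003  0.479] shift cm [13.17  9.07  2.19] rows>= 3.0
```

```bash
python3 -m creep '[[0,0,0.15,4,2.8,0,1],[-0.007,0,0.3,8,5.5,0.5,1],[-0.007,0,0.44,11,7.6,1,1],[-0.007,0,0.479,13.2,9.1,2.2,1],[-0.007,0,0.479,13.2,9.1,2.2,1]]'; python3 -m creep '[[0,0,0,0,0,0,1],[0,0,0,0,0,0,1]]'
python3 - <<'E'
from h import *
im,d=bot.camera('wrist'); C=cal('wrist'); cv2.imwrite('pics/w5.png',im); np.save('w5.npy',d)
s=bot.state(); T=R.from_quat(s['tool_rot']); np.savez('w5s.npz',p=s['tool_pos'],q=s['tool_rot']); print(s['tool_pos'],T.as_matrix()[:,0].round(3), T.as_matrix()[:,2].round(3))
cv2.imwrite('pics/w5c.png',cv2.resize(im[20:220,220:420],None,fx=3,fy=3,interpolation=2))
print(proj('wrist',[[.5563,.052,.078],[.5563,.052,.064]]))
E
```

```text
t: 9.78
tool_pos: [0.5518, -0.0373, 0.0924]
tool_rot: [0.723, 0.69, -0.001, -0.003]
contact_force: [-0.6, -0.1, -1.3]
gripper_width: 0.0222
grasp_force: 60.4
t: 10.02
tool_pos: [0.5542, -0.0405, 0.096]
tool_rot: [0.725, 0.689, 0.001, -0.0]
contact_force: [-0.2, 0.8, -0.5]
gripper_width: 0.0223
grasp_force: 60.4
[ 0.55434831 -0.0405674   0.09621636] [0.052 0.999 0.001] [ 0.001  0.001 -1.   ]
[[313.83490615  55.89392024]
 [314.42516477  60.41758123]]
```

View pics/w5c.png

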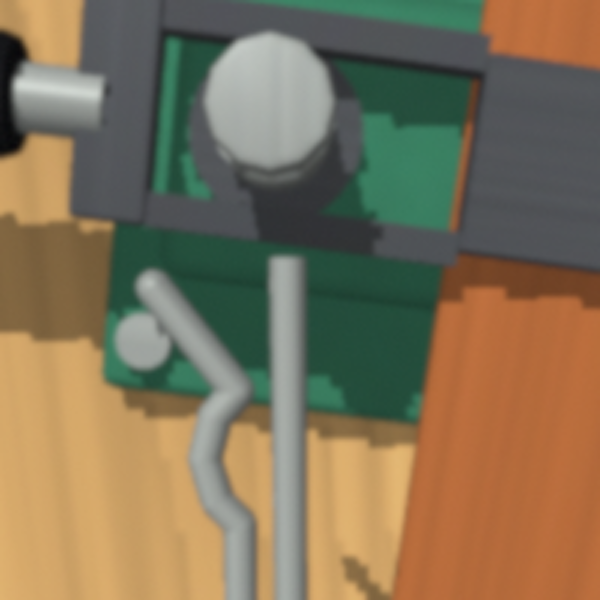

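Stud top centre at crop (269,100), leg line at about 284 there; the leg runs some 2–3 mm to the right of the stud. Compute the correction.

```bash
cat > m.py <<'E'
from go import *
def rel(px_top,px_a,px_b,ztop=.078):
    C=cal('wrist'); s=bot.state(); T=R.from_quat(s['tool_rot']); p=s['tool_pos']; zw=p[2]-.0023
    f=lambda px,h: (T.inv().apply(at_height('wrist',[px],h,C)[0]-p)*1000).round(2)
    print('tcp',p,'stud',f(px_top,ztop),at_height('wrist',[px_top],ztop,C)[0].round(4),'tip',f(px_a,zw),'leg',f(px_b,zw),'yaw',np.arctan2(*T.as_matrix()[[1,0],0]).round(3))
E
python3 - <<'E'
from m import *
d=np.load('w5.npy'); print(d[53,310],at_depth('wrist',[[309.7,53.3]],d[53,310]))
rel([309.7,53.3],[315.3,106],[317,220])
E
```

```text
0.14095156 [[0.55452213 0.05324052 0.07762738]]
tcp [ 0.55434831 -0.0405674   0.09621636] stud [93.61 -4.68 18.33] [0.5545 0.0532 0.078 ] tip [70.78 -2.01  2.39] leg [21.16 -1.47  2.33] yaw 1.519
```

```bash
python3 -m creep '[[0,0,0,0,-0.25,1,1],[0,0,0,0,-0.25,2,1],[0,0,0,0,-0.25,3,1],[0,0,0,0,-0.25,3,1],[0,0,0,0,-0.25,3,1]]'
python3 - <<'E'
from h import *
im,d=bot.camera('wrist'); cv2.imwrite('pics/w6.png',im); np.save('w6.npy',d); print(bot.state()['tool_pos'])
print(proj('wrist',[[.5545,.0532,.078],[.5545,.0532,.064]]))
cv2.imwrite('pics/w6c.png',cv2.resize(im[0:150,240:390],None,fx=4,fy=4,interpolation=2))
E
```

```text
t: 10.7
tool_pos: [0.5518, -0.0393, 0.066]
tool_rot: [0.725, 0.689, 0.001, -0.0]
contact_force: [0.4, 0.0, -0.2]
gripper_width: 0.0219
grasp_force: 60.5
[ 0.55207845 -0.03928787  0.06630902]
[[313.76139632  42.71472237]
 [314.48185009  49.65321841]]
```

View pics/w6c.png

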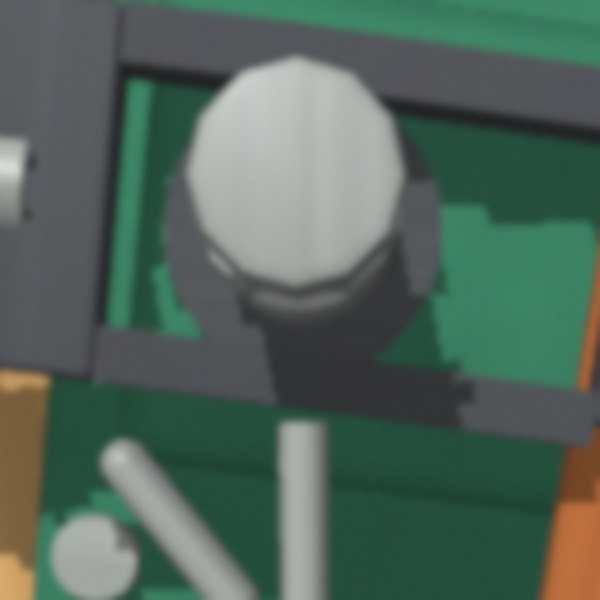

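Stud top centre at crop (296,173); leg tip at (303,425). Nearly aligned.

Run:
```python
from m import *
rel([314.1,43.3],[315.75,106.3],[315.9,149])
d=np.load('w6.npy'); im=cv2.imread('pics/w6.png'); hsv=cv2.cvtColor(im,cv2.COLOR_BGR2HSV)
print(np.round(d[44,300:330:5],4))
for r in range(106,200,15):
    row=im[r,300:330].mean(1); c=np.nonzero((hsv[r,300:335,1]<45)&(d[r,300:335]<.15))[0]+300; print(r,c.min() if len(c) else 0,c.max() if len(c) else 0)
```

```text
tcp [ 0.55207845 -0.03928787  0.06630902] stud [ 92.32  -2.08 -11.55] [0.5546 0.053  0.078 ] tip [70.63 -1.8   2.41] leg [53.06 -1.8   2.38] yaw 1.521
[0.1113 0.112  0.1116 0.1132 0.113  0.1123]
106 310 321
121 310 321
136 310 321
151 300 321
166 311 321
181 311 320
196 300 320
```

```bash
python3 -m creep '[[0,0,0,0.5,0,0,1],[0,0,0,1,-0.02,0,1],[0,0,0,1.1,-0.02,0,1],[0,0,0,1.25,-0.02,0,1],[0,0,0,1.4,-0.02,0,1]]'; python3 -m creep '[[0,0,0,0.1,0,0,1],[0,0,0,0.2,0,0,1],[0,0,0,0.2,0,0,1]]'
```

```text
t: 11.38
tool_pos: [0.5523, -0.0252, 0.066]
tool_rot: [0.725, 0.689, 0.001, -0.0]
contact_force: [-0.0, 0.2, -0.9]
gripper_width: 0.0227
grasp_force: 60.5
t: 11.75
tool_pos: [0.5524, -0.0233, 0.0661]
tool_rot: [0.725, 0.689, 0.001, -0.0]
contact_force: [0.2, -0.3, -1.2]
gripper_width: 0.0224
grasp_force: 60.5
```

```bash
python3 -m creep '[[0,0,0,0.15,0,0,1],[0,0,0,0.3,0,0,1],[0,0,0,0.45,0,0,1],[0,0,0,0.6,0,0,1],[0,0,0,0.6,0,0,1]]'; python3 -m creep '[[0,0,0,0.15,0,0,1],[0,0,0,0.3,0,0,1],[0,0,0,0.45,0,0,1],[0,0,0,0.6,0,0,1],[0,0,0,0.6,0,0,1]]'
```

```text
t: 12.38
tool_pos: [0.5527, -0.0172, 0.0661]
tool_rot: [0.725, 0.689, 0.001, -0.0]
contact_force: [0.1, 0.0, -0.8]
gripper_width: 0.0226
grasp_force: 60.5
t: 13.0
tool_pos: [0.553, -0.0112, 0.0661]
tool_rot: [0.725, 0.689, 0.001, -0.0]
contact_force: [-0.7, -0.2, -0.8]
gripper_width: 0.0225
grasp_force: 60.5
```

```bash
python3 -m creep '[[0,0,0,0.15,0,0,1],[0,0,0,0.3,0,0,1],[0,0,0,0.45,0,0,1],[0,0,0,0.5,0,0,1],[0,0,0,0.5,0,0,1]]'; python3 -m creep '[[0,0,0,0.1,0,0,1],[0,0,0,0.2,0,0,1],[0,0,0,0.3,0,0,1],[0,0,0,0.3,0,0,1]]'
```

```text
t: 13.62
tool_pos: [0.5527, -0.0071, 0.0658]
tool_rot: [0.725, 0.689, -0.0, -0.0]
contact_force: [-2.3, -4.8, -1.3]
gripper_width: 0.0223
grasp_force: 60.4
t: 14.12
tool_pos: [0.5528, -0.0025, 0.0658]
tool_rot: [0.724, 0.689, 0.001, -0.001]
contact_force: [-3.5, -2.2, -1.4]
gripper_width: 0.0225
grasp_force: 60.4
```

```bash
python3 -m creep '[[0,0,0,0.1,0,0,1],[0,0,0,0.2,0,0,1],[0,0,0,0.3,0,0,1],[0,0,0,0.4,0,0,1],[0,0,0,0.4,0,0,1]]'; python3 -m creep '[[0,0,0,0.1,0,0,1],[0,0,0,0.2,0,0,1],[0,0,0,0.3,0,0,1],[0,0,0,0.4,0,0,1],[0,0,0,0.4,0,0,1]]'
```

```text
t: 14.75
tool_pos: [0.5535, 0.0011, 0.066]
tool_rot: [0.725, 0.689, 0.001, -0.001]
contact_force: [-3.8, 0.5, -0.3]
gripper_width: 0.0225
grasp_force: 60.4
t: 15.38
tool_pos: [0.5539, 0.0049, 0.0661]
tool_rot: [0.725, 0.689, 0.001, -0.0]
contact_force: [-3.7, 0.9, -1.5]
gripper_width: 0.0223
grasp_force: 60.4
```

```bash
python3 -m creep '[[0,0,0,0.1,0,0,1],[0,0,0,0.2,0,0,1],[0,0,0,0.3,0,0,1],[0,0,0,0.45,0,0,1],[0,0,0,0.45,0,0,1]]'
python3 - <<'E'
from m import *
im,d=bot.camera('wrist'); cv2.imwrite('pics/w7.png',im); np.save('w7.npy',d); print(bot.state()['tool_pos'],bot.state()['contact_force'])
cv2.imwrite('pics/w7c.png',cv2.resize(im[70:270,220:420],None,fx=3,fy=3,interpolation=2))
E
```

```text
t: 16.0
tool_pos: [0.5544, 0.0095, 0.0663]
tool_rot: [0.725, 0.689, 0.001, -0.0]
contact_force: [-1.5, 1.7, -0.6]
gripper_width: 0.0224
grasp_force: 60.4
[0.5544081  0.00950859 0.06630582] [-2.01230068  1.10140594  0.01011375]
```

View pics/w7c.png

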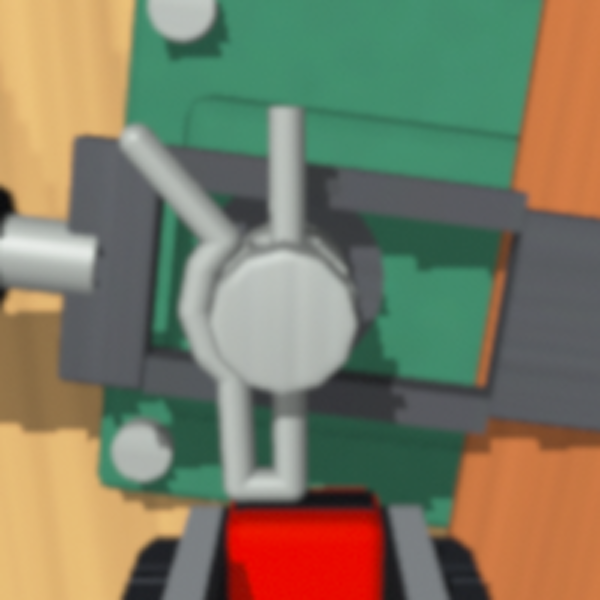

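Straight leg through the stud (stud top centre at crop (283,320)), bow at (193,300) hugging the shank. Check the seat distance before letting go.

Run:
```python
from m import *
rel([314.3,176.7],[220+287/3,70+107/3],[220+289/3,70+410/3])
```

```text
tcp [0.5544081  0.00950859 0.06630582] stud [ 44.04  -2.29 -11.59] [0.5543 0.0536 0.078 ] tip [70.92 -1.87  2.47] leg [27.46 -1.76  2.36] yaw 1.521
```

```bash
python3 -m creep '[[0,0,0,0.05,0,0,0.9],[0,0,0,0.05,0,0,0.7],[0,0,0,0.05,0,0,0.5],[0,0,0,0.05,0,0,0.4],[0,0,0,0.05,0,0,0.4]]'; python3 -m creep '[[0,0,0,0,0,-1,0.4],[0,0,0,0,0,-2,0.4],[0,0,0,0,0,-4,0.4],[0,0,0,-1,0,-6,0.4],[0,0,0,-1,0,-6,0.4]]'
python3 - <<'E'
from m import *
im,d=bot.camera('wrist'); cv2.imwrite('pics/w8.png',im); np.save('w8.npy',d); print(bot.state()['contact_force'])
cv2.imwrite('pics/w8c.png',cv2.resize(im[60:260,220:420],None,fx=3,fy=3,interpolation=2))
E
```

```text
t: 16.68
tool_pos: [0.5544, 0.0095, 0.0664]
tool_rot: [0.725, 0.689, 0.001, 0.0]
contact_force: [-1.0, 0.5, 0.2]
gripper_width: 0.0513
grasp_force: 0.0
t: 17.3
tool_pos: [0.5555, -0.001, 0.1292]
tool_rot: [0.725, 0.689, 0.003, 0.002]
contact_force: [0.2, 0.4, -0.5]
gripper_width: 0.0511
grasp_force: 0.0
[-0.90307409  0.1940604   0.26764225]
```

View pics/w8c.png

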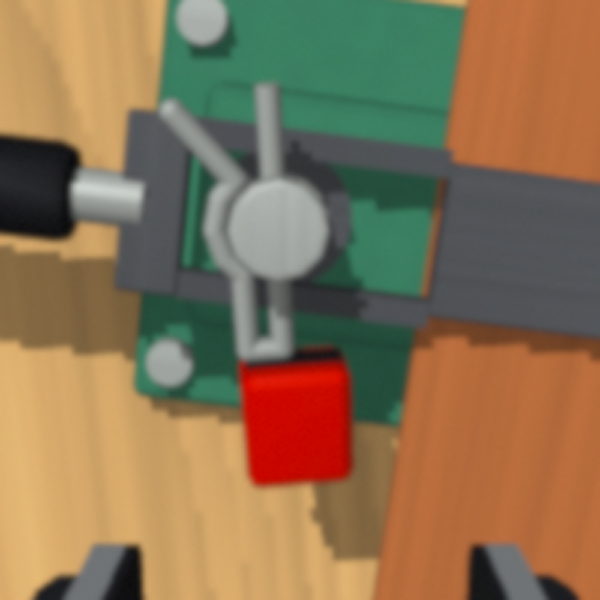

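Clip stays in the stud, head turned about 4°. A numerical check of its height, then hand in.

Run:
```python
from m import *
im=cv2.imread('pics/w8.png'); d=np.load('w8.npy'); f=lambda u,v: at_depth('wrist',[[220+u/3,60+v/3]],d[int(60+v/3),int(220+u/3)])[0].round(4)
for n,p in dict(front=(300,385),back=(300,465),leg=(282,320),tip=(267,100),stud=(278,228),frontL=(248,372),frontR=(340,366)).items(): print(n,f(*p))
```

```text
front [0.5556 0.0198 0.0631]
back [0.5546 0.0009 0.0602]
leg [0.5525 0.0337 0.0616]
tip [0.5523 0.0778 0.0694]
stud [0.5531 0.0541 0.0762]
frontL [0.5446 0.0227 0.0608]
frontR [0.5643 0.0229 0.0606]
```

```bash
python3 -c "
from bench import bot
print(bot.state()['t'],bot.close_job())"
```

```text
the job is handed in; nothing more can be done
17.35 None
```

I folded the bar down and slid the clip's straight leg through the stud's hole. The bowed leg hugs the shank, the clip is released, and I handed the job in at 17.4 s. No verdict came back; my last view put the seat within about 2 mm of the hole's centre and the legs about 0.19 rad off its direction, because the head sagged slightly.

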